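Index the cheese portioner to its next hole

TASK

Index the cheese portioner one portion on for the next cut: press the plunger button at the rim of the turntable in with your fingertips, turn the table counter-clockwise (seen from above) to the next hole and no further, and let the plunger spring back up fully home in that hole. The cheese must ride round on the board without being lifted or shoved off centre; keep off the raised blade and do not disturb the other things on the counter.

Things in the scene. Friction and masses are not known exactly. Their poses are not given: they have to be found in the camera images.
- portioner: Fixed base of the cheese portioner: a round steel drum 392 mm across, its top (the index plate) 44 mm above the counter, with 12 holes 20 mm wide, one every 30 degrees (0.5236 rad) on a circle of 170 mm radius, joined by a 9 mm wide circular slot. Origin on the counter under its centre, z up; at the start the plunger lies in its -x direction, 170 mm from the centre.
- turntable (a joint): Angle of the turntable about the base's vertical axis, rad: 0 at the start, growing counter-clockwise seen from above; next hole at 0.5236. It is a white round board, 286 mm across, top 71 mm above the counter; a steel lug reaches from it over the index plate and carries the plunger. Turns without end, stiffly (0.2 N m), and stays where it is left. About 0.01 rad of play in a hole.
- index_plunger (a joint): How far the plunger is pressed down, m: 0 sprung up, 0.014 on its stop. Its tapered pin locks the table in a hole; pressed beyond 0.010 it is clear and the table turns while it is held. Spring 7 N at 0, 10.5 N at 0.014. Let go between holes, it rubs under the plate, 0.010 down, until a hole comes, and springs up; it finds a hole from 4 mm off and centres the table.
- button_dish (a point): Centre of the dished top of the plunger's black mushroom button, where a fingertip presses; 106 mm above the counter when sprung up, 170 mm from the table's axis; moves with the button. Button 48 mm across; the dish is flat, 42 mm across, with a rim 3 mm higher. Below it a 27 mm barrel, its top 80 mm above the counter.
- table_axis (a point): The axis of the turntable, at the top of the white board, 71 mm above the counter.
- next_hole (a point): Centre of the next hole, at the top face of the index plate (44 mm above the counter), fixed to the base: the plunger must end straight above this point.
- cheese: A cheese wheel with a quarter cut out, 170 mm across, 60 mm high, about 1 kg, lying loose on the middle of the white board. Origin at the centre of its underside, on the board (71 mm above the counter).
- blade_arm: The raised blade: an upright steel arm with a 135 by 42 mm blade and black handle on a post at the rim of the base, up to 370 mm high, leaning outwards 22 degrees, at 115 degrees counter-clockwise from the base's +x direction (65 degrees clockwise from the plunger's start). Fixed; not to be touched. Origin at its pivot, 115 mm above the counter, 222 mm from the table's axis.
- honey_jar: Jar with a metal cap, 58 mm across, 85 mm high, on the counter near the base. Origin under its centre.
- pepper_mill: Turned wooden pepper mill, 54 mm across, 148 mm high. Origin under its centre.
- cheese_knife: Knife lying flat, 277 mm long, dark wooden handle (toward its -x). Origin on the counter at the root of its blade.
- sample_plate: White plate, 170 mm across, 16 mm high. Origin under its centre.
- dip_bowl: Small white bowl, 90 mm across, 45 mm high. Origin under its centre.
- steel_beaker: Steel beaker, 72 mm across, 105 mm high. Origin under its centre.
- cut_wedge: Wedge of the same cheese, 85 mm long, 60 mm high, standing on the white plate. Origin under its middle.
There are look-alikes about, which are no part of the job. What is shaped like the cheese but orange is not meant.

How it is judged:
By the outcome, as a careful person would: the job done as asked, in the order asked, and still so for the second after the job is handed in, with the robot touching nothing.
It also fails if it takes over 35 s, if anything falls off the work surface, if the arm or the gripper's body presses on something with over 40 N, if the wrist force passes 120 N, or if a joint passes its speed limit or range.

ROBOT

A 6-joint arm with a two-finger parallel gripper is mounted at the origin on the work surface. World frame = base frame: x ahead of the robot, y to its left, z up, the work surface at z = 0. Lengths are in mm, angles in rad, forces in N, time in s.
With the tool pointing down it reaches from about 275 to 725 mm from the base axis. Payload 15.9 kg.
Tool frame: the origin (TCP) lies midway between the tips of the shut fingers; the grasp point (between the pads) lies behind it (robot.pinch_z is the y of the grasp point in the tool frame, in mm); y points along the fingers, z is the direction in which the jaws open and shut, and the axes are right-handed (so a half turn about y gives the same grasp; the last joint's range is limited). The gripper opens to 85 mm and grips with 20 to 120 N. Pads are 22 mm wide; open, the fingers measure 114 mm over their backs; the gripper's body (76 mm by 85 mm) begins 54 mm behind the grasp point. The pads swing forward as they close: fully open they stand 13 mm farther back than shut.
Start: joints at [-1.258, 0.213, -0.034, 1.323, 0, 1.571], TCP at [153.856, -475.725, 231.306] pointing down, gripper open.
Joint ranges: [-2.98, 2.98], [-0.74, 1.72], [-1.14, 1.35], [-2.1, 2.04], [-1.57, 1.44], [-3.14, 3.14]. Speed limits (rad/s): [1.89, 1.89, 2.39, 2.57, 3.14, 3.14].

INTERFACE

Orientations are given as a unit quaternion [w, x, y, z].
In Python, from plant import state, snapshot, camera_info, order, robot gives the robot as it stands. The module is installed in compiled form; this text tells all that it offers.
- The arm moves only by the tool send_rows, never from a script. Its argument "plan" is a list of rows, each an object of numbers: "dx", "dy", "dz": the shift along the tool's x, y, z in m; "yaw": the turn about the tool's y in degrees; "gripper": the finger opening in m, from 0 to 0.0854. A call has exactly 10 rows; each row is the pose to reach, as a shift and turn from the pose measured when the call began, along the tool's axes at that moment; what a row does not reach only later rows make up. A row lasts 1/10 s, in which the tool goes at most 50 mm and 8.59 degrees, less where a joint would pass 70% of its speed; a pose out of reach is approached as far as the arm can. A call with a gripper value outside its range is refused whole. The fingers move at their own pace and stop on an object; "newtons" is the grip in N (left out, the last holds). Time passes only in rows, so rows that repeat a pose let the fingers close, or fill a call up. It gives the time, the measured TCP pose, the force and the opening at its end, in the units of the state.
- state(): the state, without advancing time (a new reading comes with each control period).
- snapshot(name): name is "side" or "top" or "wrist"; returns the picture (420x560x3 uint8, red, green, blue); there is no depth.
- camera_info(name): a dict with "fovy" (degrees; the focal length in pixels is half the picture's height over the tangent of half this angle, whatever the lens; pixels are square), "cx", "cy" (the principal point, pixels), "k1" (the pictures are not rectified: a ray, as slopes to the right and down, at radius r is drawn at 1 + k1 r^2 times it, then the intrinsics apply), "xyz" and "orientation" of the camera in the world; the wrist camera has in their place "tool_from_camera" (4x4, takes a point from camera to tool coordinates, whose origin is the TCP and whose axes are the tool frame's). Camera axes: x right, y up, looking along -z (the intrinsics and any distortion apply to the point x, -y, -z); pixel columns grow to the right and rows downward; lengths in mm; the calibration is good to about 2 mm. A picture is of the moment at which its call begins: read the wrist's pose just before it. camera_info takes no time and is no camera call.
- order.hand_in(): hands the job in, once; it reports no verdict.
The state is a dict: "clock": time; "q": joint angles; "qd": joint speeds; "joint_efforts": joint torques, N m; "ee_pos": TCP position; "tool_rot": TCP orientation; "ft_force": force on the tool from outside, world axes, zero at the start; "moment": the same for the moment, N m; "width": finger opening in mm.
Only numpy, scipy, OpenCV 4.12 (cv2) and the standard library are available. Lean on these libraries where they do the work, as an engineer would, in place of code of your own. Each camera call takes 0.05 s, during which the arm holds its last target.

## Working session

There is one attempt and no reset: what is moved stays moved. The work goes in short steps, Python scripts to look and compute and a tool call to move; the robot and the scene stay as the last step left them, time stands still between calls to the robot, and variables do not carry over. Pictures are saved under pics/ and viewed, and the job is handed in when it is done.

Besides the shell and the picture viewer there is one more tool, called after ">>>" by a JSON object that holds its "op" and its "data". send_rows: Moves the arm, as the interface text tells. Its arguments: {"type":"object","properties":{"plan":{"type":"array"},"newtons":{"type":"number"}},"required":["plan"]}

```bash
mkdir -p pics; ls; python3 - <<'E'
from plant import state, snapshot, camera_info, order, robot
import cv2
s=state();print(s)
print([ (a,getattr(robot,a)) for a in dir(robot) if not a.startswith('_')])
for n in ("side","top","wrist"):
    print(n,camera_info(n)); cv2.imwrite(f"pics/{n}0.png",snapshot(n)[:,:,::-1])
E
```

```text
pics
{'clock': 0.0, 'q': array([-1.25800728e+00,  2.13356119e-01, -3.50389403e-02,  1.32354616e+00,
       -1.16400906e-06,  1.57080420e+00]), 'qd': array([ 5.11970745e-04,  1.24599541e-03,  6.98734512e-06, -1.17867665e-03,
       -7.16094689e-04,  1.03635156e-03]), 'joint_efforts': array([ 1.72646458e-03, -6.86154699e+01,  4.87121522e+01,  1.75225711e-02,
        9.21240871e-05,  1.67181793e-05]), 'ee_pos': array([ 153.74788672, -475.40402952,  230.82420305]), 'tool_rot': array([ 0.11007114, -0.11019805,  0.69887684, -0.69807729]), 'ft_force': array([-0.06700644, -0.80837582,  0.01367193]), 'moment': array([ 0.02326891,  0.00764395, -0.01967084]), 'width': 85.59948123047651}
[('Unreachable', <class 'plant.Unreachable'>), ('pinch_z', -18.700000000000003)]
side {'fovy': 49.946923700690235, 'cx': 283.2099551097828, 'cy': 210.14822696603287, 'k1': -0.003231466132634517, 'xyz': array([-65.69545206, 670.9641127 , 968.5778755 ]), 'orientation': array([-0.32520606, -0.13601663,  0.36322557,  0.86244286])}
top {'fovy': 42.38091957283898, 'cx': 282.833575520269, 'cy': 208.4795519747177, 'k1': 0.060258877740957215, 'xyz': array([ 245.23513125,   10.40624342, 1443.15287011]), 'orientation': array([-0.66950086, -0.06983444,  0.07307476,  0.73590205])}
wrist {'fovy': 59.7074374608717, 'cx': 282.9925867758694, 'cy': 206.08978947524176, 'k1': -0.08195762492296982, 'tool_from_camera': array([[-2.39040952e-04, -9.65874036e-01, -2.59012140e-01,
        -6.53049381e+01],
       [ 1.19247843e-04,  2.59012118e-01, -9.65874065e-01,
        -1.42832153e+02],
       [ 9.99999964e-01, -2.61770095e-04,  5.32638922e-05,
        -2.79107928e-01],
       [ 0.00000000e+00,  0.00000000e+00,  0.00000000e+00,
         1.00000000e+00]])}
```

View pics/side0.png

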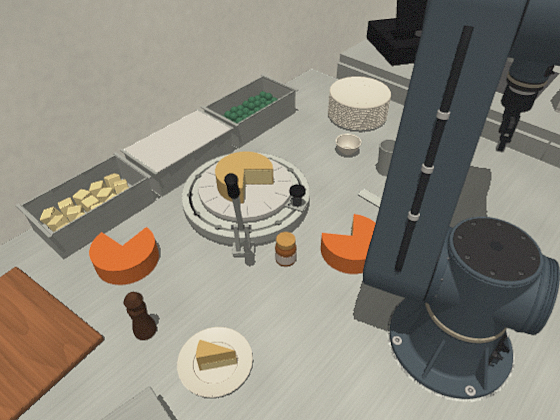

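View pics/top0.png

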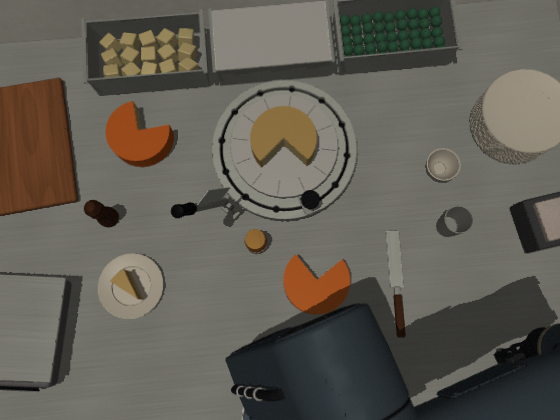

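View pics/wrist0.png

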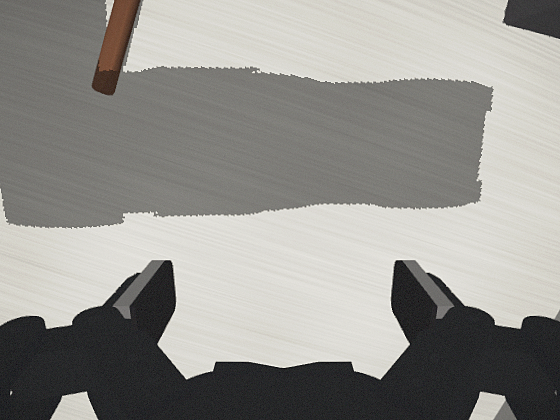

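The top view shows the portioner centred near (284,150) and the black button at (310,200). The blade arm runs from (180,211) to (230,205). The orange look-alikes are at (140,135) and (317,285). In the side view the button is at (297,192). Next I'll measure these.

```bash
cat > h.py <<'E'
import numpy as np, cv2
from scipy.spatial.transform import Rotation as R
from plant import state, snapshot, camera_info
def rot(q): return R.from_quat([q[1],q[2],q[3],q[0]]).as_matrix()
def cam(n,st=None):
    c=camera_info(n); f=210/np.tan(np.radians(c["fovy"]/2))
    if n=="wrist":
        T=np.array(c["tool_from_camera"]); Rt=rot(st["tool_rot"]); return c,f,Rt@T[:3,:3],Rt@T[:3,3]+st["ee_pos"]
    return c,f,rot(c["orientation"]),np.array(c["xyz"])
def rays(n,px,st=None):
    c,f,M,o=cam(n,st); px=np.atleast_2d(px).astype(float)
    d=(px-[c["cx"],c["cy"]])/f; u=d.copy()
    for _ in range(20): u=d/(1+c["k1"]*(u**2).sum(1,keepdims=True))
    return o,np.c_[u[:,0],-u[:,1],-np.ones(len(u))]@M.T
def plane(n,px,z,st=None):
    o,d=rays(n,px,st); return o+d*((z-o[2])/d[:,2])[:,None]
def proj(n,P,st=None):
    c,f,M,o=cam(n,st); p=(np.atleast_2d(P)-o)@M; u=np.c_[p[:,0]/-p[:,2],-p[:,1]/-p[:,2]]
    return u*(1+c["k1"]*(u**2).sum(1,keepdims=True))*f+[c["cx"],c["cy"]]
def tri(o1,d1,o2,d2):
    A=np.c_[d1,-d2]; t=np.linalg.lstsq(A,o2-o1,rcond=None)[0]
    a,b=o1+t[0]*d1,o2+t[1]*d2; return (a+b)/2,np.linalg.norm(a-b)
def circ(P):
    A=np.c_[2*P[:,:2],np.ones(len(P))]; s=np.linalg.lstsq(A,(P[:,:2]**2).sum(1),rcond=None)[0]
    return s[:2],np.sqrt(s[2]+s[0]**2+s[1]**2)
E
python3 - <<'E'
from h import *
for n,box in (("top",(200,75,370,230)),("side",(170,140,320,250))):
    im=cv2.imread(f"pics/{n}0.png"); x0,y0,x1,y1=box
    g=im[y0:y1,x0:x1].max(2)
    m=(g<55).astype(np.uint8)
    k,l,s,c=cv2.connectedComponentsWithStats(m)
    for i in range(1,k):
        if s[i,4]>5: print(n,s[i],(c[i]+[x0,y0]).round(1),plane(n,c[i]+[x0,y0],44)[0,:2].round(1))
    cv2.imwrite(f"pics/{n}crop.png",cv2.resize(im[y0:y1,x0:x1],None,fx=4,fy=4,interpolation=cv2.INTER_CUBIC))
E
```

```text
top [ 0  0 10 12 71] [205.   80.9] [910.  170.5]
top [ 11   0  61  10 321] [238.5  78.5] [908.5  77.8]
top [74  0  3  4  7] [275.3  76.4] [904.9 -23.8]
top [78  0 29  4 65] [292.   76.3] [901.  -69.8]
top [108   0   8   2  12] [311.3  75.6] [ 897.8 -123.3]
top [14  4  4  4  6] [215.5  80.3] [909.  141.5]
top [85 12 14  5 33] [291.2  89. ] [863.9 -64. ]
top [ 19  14  83 123 556] [246.6 162.2] [667.2  75.3]
top [101  19  49 115 589] [323.7 174. ] [ 615. -127.]
top [  0 124  36  16 203] [218.5 205.4] [556.1 158.7]
top [ 90 128  42  17  50] [310.5 213.7] [510.9 -80.8]
top [ 36 134   8  10  16] [239.9 213.2] [529.9 104.1]
top [ 27 139   8   6  12] [230.3 216.9] [522.3 129.8]
side [ 55  34  15  25 264] [231.9 185.6] [748.4 -17.2]
side [120  43  15  23 224] [296.8 193.6] [ 573.5 -122.3]
side [19 51  8 24 39] [191.4 203.1] [782.2 117.7]
```

View pics/topcrop.png

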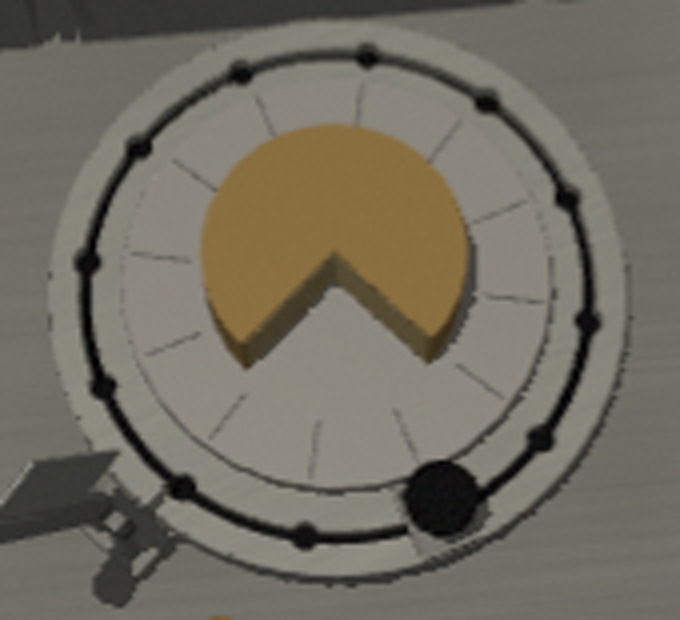

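View pics/sidecrop.png

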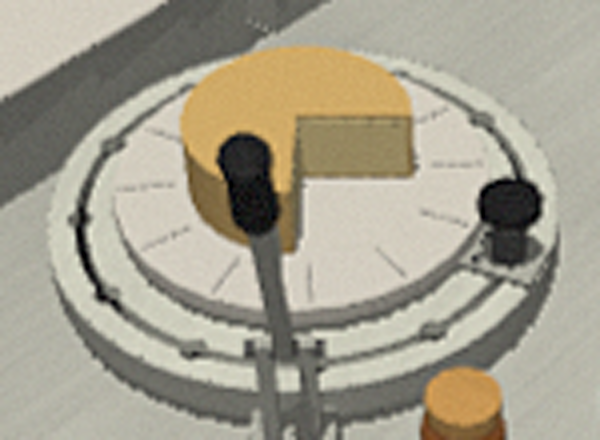

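Enlarged, the top crop puts the button at crop (442,498), which is px (310.5,199.5). It sits on the lug with the barrel below it. The blade arm is 65° clockwise from it, as described. The other black object, at side (232,185), is the blade handle. The next hole counter-clockwise is at crop (541,440).

```bash
python3 - <<'E'
from h import *
H=np.array([[241,74],[367,57],[487,101],[568,199],[588,321],[541,440],[305,538],[182,488],[103,386],[88,263],[139,148]])/4+[200,75]-0.4
P=plane("top",H,44); c,r=circ(P); print("centre",c,r)
a=np.degrees(np.arctan2(*(P[:,:2]-c).T[::-1])); print(a.round(1))
ph=np.degrees(np.angle(np.exp(1j*np.radians(a)*12).mean()))/12;print("phase mod30",ph)
bt=np.array([442,498])/4+[200,75]-.4
b=plane("top",bt,107)[0]; print("button top",b, np.hypot(*(b[:2]-c)),np.degrees(np.arctan2(*(b[:2]-c)[::-1])))
bs=np.array([510,203])/4+[170,140]-.4
o1,d1=rays("top",bt);o2,d2=rays("side",bs);print("tri",tri(o1,d1[0],o2,d2[0]))
# cheese centre top: colour mask
im=cv2.imread("pics/top0.png")
print("nh",P[5],"honey",plane("top",[255,238],85), "knife",plane("top",[[393,232],[400,335]],5)[:,:2],"handle",plane("top",[180,211],330),
 "or",plane("top",[317,285],60))
print(cam("top")[2].round(2), rot(state()["tool_rot"]).round(2))
E
```

```text
centre [698.28943522 -28.35395162] 169.9908135447564
[  17.6  -12.3  -42.3  -72.7 -102.4 -132.6  167.4  137.3  107.3   77.6
   47.4]
phase mod30 -12.516518153900767
button top [536.45062773 -79.58444874 107.        ] 169.75383189378866 -162.4346807273351
tri (array([537.05739508, -79.13948059, 107.52770495]), np.float64(1.6402426553073255))
nh [ 583.20283752 -153.35966857   44.        ] honey [[454.14298094  68.22189054  85.        ]] knife [[ 447.8462844  -297.7561748 ]
 [ 180.92475671 -278.7328414 ]] handle [[488.26904365 209.25219936 330.        ]] or [[323.65501281 -76.91284798  60.        ]]
[[-0.09  0.98 -0.2 ]
 [-1.   -0.09  0.01]
 [-0.    0.2   0.98]] [[-0.95 -0.    0.31]
 [-0.31  0.   -0.95]
 [ 0.   -1.   -0.  ]]
```

```bash
cat >> h.py <<'E'
C=np.array([698.3,-28.4])
def at(deg,z,r=170): t=np.radians(-162.5+deg); return np.array([C[0]+r*np.cos(t),C[1]+r*np.sin(t),z])
def todelta(P,st=None):
    st=st or state(); return (rot(st["tool_rot"]).T@(np.array(P)-st["ee_pos"])/1000)
E
python3 - <<'E'
from h import *
print(at(0,106),at(30,44),todelta(at(0,230)))
E
```

```text
[536.16811837 -79.51998592 106.        ] [ 583.44966471 -153.73714726   44.        ] [-0.48569817  0.00113471 -0.25909524]
```

>>> {"op": "send_rows", "data": {"plan": [{"dx":-0.02,"dz":-0.01,"gripper":0},{"dx":-0.055,"dz":-0.03,"gripper":0},{"dx":-0.095,"dz":-0.05,"gripper":0},{"dx":-0.135,"dz":-0.07,"gripper":0},{"dx":-0.175,"dz":-0.09,"gripper":0},{"dx":-0.215,"dz":-0.115,"gripper":0},{"dx":-0.255,"dz":-0.135,"gripper":0},{"dx":-0.29,"dz":-0.155,"gripper":0},{"dx":-0.315,"dz":-0.17,"gripper":0},{"dx":-0.33,"dz":-0.18,"gripper":0}], "newtons": 40}}

```text
$.plan[0]: bad value
```

```bash
python3 - <<'E'
from h import *
s=state();print(s["ee_pos"],s["q"],s["width"],todelta(at(0,190),s),rot(s["tool_rot"]).round(3))
E
```

```text
[ 153.77332737 -475.50948276  230.94025613] [-1.25800300e+00  2.13248941e-01 -3.48813750e-02  1.32348032e+00
 -3.40609170e-05  1.57077681e+00] 85.30034290653744 [-0.48569953  0.04113469 -0.25906267] [[-0.951 -0.     0.308]
 [-0.308  0.001 -0.951]
 [ 0.    -1.    -0.001]]
```

>>> {"op": "send_rows", "data": {"plan": [{"dx":-0.02,"dy":0.0,"dz":-0.01,"yaw":0.0,"gripper":0.0},{"dx":-0.055,"dy":0.0,"dz":-0.03,"yaw":0.0,"gripper":0.0},{"dx":-0.095,"dy":0.0,"dz":-0.05,"yaw":0.0,"gripper":0.0},{"dx":-0.135,"dy":0.0,"dz":-0.07,"yaw":0.0,"gripper":0.0},{"dx":-0.175,"dy":0.0,"dz":-0.09,"yaw":0.0,"gripper":0.0},{"dx":-0.215,"dy":0.0,"dz":-0.115,"yaw":0.0,"gripper":0.0},{"dx":-0.255,"dy":0.0,"dz":-0.135,"yaw":0.0,"gripper":0.0},{"dx":-0.29,"dy":0.0,"dz":-0.155,"yaw":0.0,"gripper":0.0},{"dx":-0.315,"dy":0.0,"dz":-0.17,"yaw":0.0,"gripper":0.0},{"dx":-0.33,"dy":0.0,"dz":-0.18,"yaw":0.0,"gripper":0.0}], "newtons": 40}}

```text
clock: 1.15
ee_pos: [413.5, -200.9, 230.9]
tool_rot: [0.111, -0.111, 0.699, -0.698]
ft_force: [1.3, -0.7, -1.3]
width: -0.2
```

```bash
python3 - <<'E'
from h import *
s=state();print(s["clock"],s["ee_pos"],s["q"],s["width"],todelta(at(0,190),s),rot(s["tool_rot"]).round(3))
E
```

```text
1.15 [ 413.52087282 -200.86616901  230.87680557] [-4.52769916e-01  1.31012903e-01 -1.34517321e-01  1.30618224e+00
  8.59839124e-04  2.37411142e+00] -0.1905188660985059 [-0.15418778  0.04096432 -0.0773706 ] [[-0.951 -0.     0.31 ]
 [-0.31   0.001 -0.951]
 [ 0.    -1.    -0.001]]
```

>>> {"op": "send_rows", "data": {"plan": [{"dx":-0.02,"dy":0.0,"dz":-0.01,"yaw":0.0,"gripper":0.0},{"dx":-0.05,"dy":0.0,"dz":-0.025,"yaw":0.0,"gripper":0.0},{"dx":-0.085,"dy":0.01,"dz":-0.043,"yaw":0.0,"gripper":0.0},{"dx":-0.115,"dy":0.02,"dz":-0.058,"yaw":0.0,"gripper":0.0},{"dx":-0.14,"dy":0.03,"dz":-0.07,"yaw":0.0,"gripper":0.0},{"dx":-0.154,"dy":0.04,"dz":-0.077,"yaw":0.0,"gripper":0.0},{"dx":-0.154,"dy":0.041,"dz":-0.077,"yaw":0.0,"gripper":0.0},{"dx":-0.154,"dy":0.041,"dz":-0.077,"yaw":0.0,"gripper":0.0},{"dx":-0.154,"dy":0.041,"dz":-0.077,"yaw":0.0,"gripper":0.0},{"dx":-0.154,"dy":0.041,"dz":-0.077,"yaw":0.0,"gripper":0.0}]}}

```text
clock: 2.15
ee_pos: [535.8, -80.8, 190.6]
tool_rot: [0.111, -0.11, 0.699, -0.698]
ft_force: [0.5, -0.1, -0.2]
width: -0.1
```

```bash
python3 - <<'E'
from h import *
s=state();im=snapshot("wrist")[:,:,::-1];cv2.imwrite("pics/w1.png",im)
cv2.imwrite("pics/s1.png",snapshot("side")[:,:,::-1])
print(s["clock"],s["ee_pos"],s["q"],s["ft_force"],todelta(at(0,106),s))
print(proj("wrist",[at(0,106),at(30,44),[*C,71],s["ee_pos"]],s))
E
```

```text
2.15 [535.82010038 -80.76117649 190.6024965 ] [-1.50163434e-01  3.09053942e-01 -1.06323217e-02  1.25089952e+00
  9.70214667e-04  2.67790649e+00] [ 0.49167188 -0.14952351 -0.16957616] [-0.00066121  0.08460373 -0.0010079 ]
[[281.88291159 211.55166295]
 [388.58217185 163.87909157]
 [284.11880001 -55.68697721]
 [283.653916   267.56389643]]
```

View pics/w1.png

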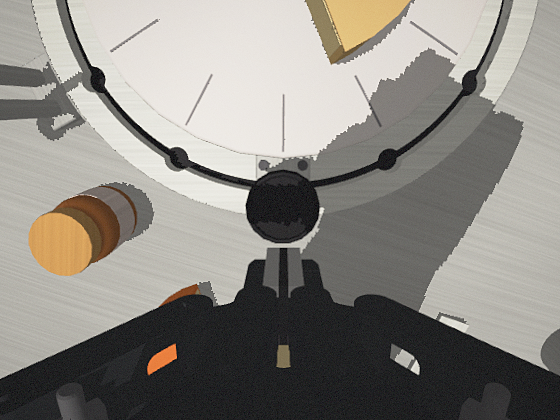

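View pics/s1.png

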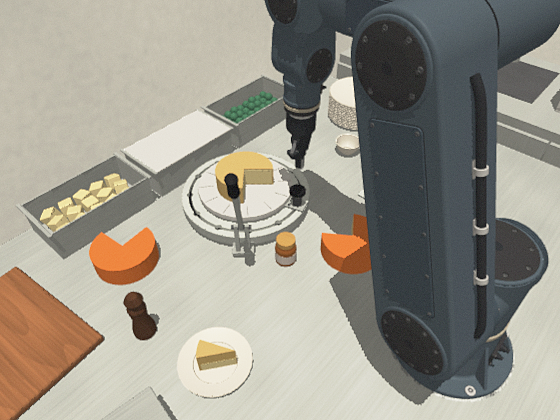

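The wrist view shows the button at (283,207), predicted (282,211), and the next hole at (388,159), predicted (389,164). Both agree to about 3 mm. The shut fingers are lined up with the button, with the jaws tangential. Next I descend into the dish.

>>> {"op": "send_rows", "data": {"plan": [{"dx":-0.001,"dy":0.015,"dz":-0.001,"yaw":0.0,"gripper":0.0},{"dx":-0.002,"dy":0.035,"dz":-0.001,"yaw":0.0,"gripper":0.0},{"dx":-0.002,"dy":0.055,"dz":-0.001,"yaw":0.0,"gripper":0.0},{"dx":-0.002,"dy":0.07,"dz":-0.001,"yaw":0.0,"gripper":0.0},{"dx":-0.002,"dy":0.077,"dz":-0.001,"yaw":0.0,"gripper":0.0},{"dx":-0.002,"dy":0.081,"dz":-0.001,"yaw":0.0,"gripper":0.0},{"dx":-0.002,"dy":0.084,"dz":-0.001,"yaw":0.0,"gripper":0.0},{"dx":-0.002,"dy":0.087,"dz":-0.001,"yaw":0.0,"gripper":0.0},{"dx":-0.002,"dy":0.089,"dz":-0.001,"yaw":0.0,"gripper":0.0},{"dx":-0.002,"dy":0.089,"dz":-0.001,"yaw":0.0,"gripper":0.0}]}}

```text
clock: 3.25
ee_pos: [538.0, -79.0, 102.1]
tool_rot: [0.111, -0.11, 0.699, -0.698]
ft_force: [-2.1, -0.3, 6.4]
width: 0.2
```

```bash
python3 - <<'E'
from h import *
s=state();im=snapshot("wrist")[:,:,::-1];cv2.imwrite("pics/w2.png",im)
print(s["clock"],s["ee_pos"],s["ft_force"],todelta(at(0,93),s))
E
```

```text
3.25 [537.95606534 -79.02785385 102.13143179] [-2.05251688 -0.33683181  6.41609638] [ 1.86665575e-03  9.12857641e-03 -8.17563029e-05]
```

View pics/w2.png

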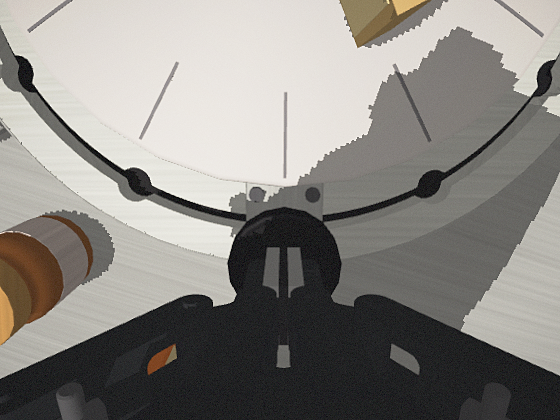

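The tips are inside the dish, with the button centred near (285,262), and I read about 7 N. Next I press on to near the stop.

>>> {"op": "send_rows", "data": {"plan": [{"dx":0.0,"dy":0.002,"dz":0.0,"yaw":0.0,"gripper":0.0},{"dx":0.0,"dy":0.004,"dz":0.0,"yaw":0.0,"gripper":0.0},{"dx":0.0,"dy":0.006,"dz":0.0,"yaw":0.0,"gripper":0.0},{"dx":0.0,"dy":0.008,"dz":0.0,"yaw":0.0,"gripper":0.0},{"dx":0.0,"dy":0.009,"dz":0.0,"yaw":0.0,"gripper":0.0},{"dx":0.0,"dy":0.0095,"dz":0.0,"yaw":0.0,"gripper":0.0},{"dx":0.0,"dy":0.0095,"dz":0.0,"yaw":0.0,"gripper":0.0},{"dx":0.0,"dy":0.0095,"dz":0.0,"yaw":0.0,"gripper":0.0},{"dx":0.0,"dy":0.0095,"dz":0.0,"yaw":0.0,"gripper":0.0},{"dx":0.0,"dy":0.0095,"dz":0.0,"yaw":0.0,"gripper":0.0}]}}

```text
clock: 4.3
ee_pos: [538.1, -79.2, 93.6]
tool_rot: [-0.111, 0.11, -0.698, 0.698]
ft_force: [-5.2, -0.6, 8.5]
width: -0.2
```

```bash
python3 - <<'E'
from h import *
s=state()
print(s["clock"],s["ee_pos"],s["ft_force"],rot(s["tool_rot"]).round(4))
E
```

```text
4.3 [538.0885702  -79.21984421  93.60131808] [-5.18415619 -0.55101261  8.49564385] [[-9.512e-01  2.200e-03  3.085e-01]
 [-3.085e-01  2.000e-04 -9.512e-01]
 [-2.100e-03 -1.000e+00  5.000e-04]]
```

>>> {"op": "send_rows", "data": {"plan": [{"dx":0.0,"dy":0.0005,"dz":0.0,"yaw":0.0,"gripper":0.0},{"dx":0.0,"dy":0.001,"dz":0.0,"yaw":0.0,"gripper":0.0},{"dx":0.0005,"dy":0.0015,"dz":0.0,"yaw":0.0,"gripper":0.0},{"dx":0.001,"dy":0.002,"dz":0.0,"yaw":0.0,"gripper":0.0},{"dx":0.001,"dy":0.002,"dz":0.0,"yaw":0.0,"gripper":0.0},{"dx":0.001,"dy":0.002,"dz":0.0,"yaw":0.0,"gripper":0.0},{"dx":0.001,"dy":0.002,"dz":0.0,"yaw":0.0,"gripper":0.0},{"dx":0.001,"dy":0.002,"dz":0.0,"yaw":0.0,"gripper":0.0},{"dx":0.001,"dy":0.002,"dz":0.0,"yaw":0.0,"gripper":0.0},{"dx":0.001,"dy":0.002,"dz":0.0,"yaw":0.0,"gripper":0.0}]}}

```text
clock: 5.3
ee_pos: [538.1, -79.6, 92.8]
tool_rot: [-0.112, 0.109, -0.698, 0.699]
ft_force: [-0.6, 1.4, 9.3]
width: 0.2
```

```bash
python3 - <<'E'
from h import *
s=state()
print(s["clock"],s["ee_pos"],s["ft_force"],rot(s["tool_rot"]).round(4))
E
```

```text
5.3 [538.05984736 -79.56201981  92.84447557] [-0.56928103  1.42395557  9.30384488] [[-9.512e-01  4.500e-03  3.086e-01]
 [-3.086e-01  1.000e-04 -9.512e-01]
 [-4.300e-03 -1.000e+00  1.300e-03]]
```

>>> {"op": "send_rows", "data": {"plan": [{"dx":0.0,"dy":0.0015,"dz":0.0,"yaw":0.0,"gripper":0.0},{"dx":0.0,"dy":0.0025,"dz":0.0,"yaw":0.0,"gripper":0.0},{"dx":0.0,"dy":0.0025,"dz":0.0015,"yaw":0.0,"gripper":0.0},{"dx":0.0,"dy":0.0025,"dz":0.003,"yaw":0.0,"gripper":0.0},{"dx":0.0,"dy":0.0025,"dz":0.0045,"yaw":0.0,"gripper":0.0},{"dx":0.0,"dy":0.0025,"dz":0.006,"yaw":0.0,"gripper":0.0},{"dx":0.0,"dy":0.0025,"dz":0.0075,"yaw":0.0,"gripper":0.0},{"dx":0.0,"dy":0.0025,"dz":0.008,"yaw":0.0,"gripper":0.0},{"dx":0.0,"dy":0.0025,"dz":0.008,"yaw":0.0,"gripper":0.0},{"dx":0.0,"dy":0.0025,"dz":0.008,"yaw":0.0,"gripper":0.0}]}}

```text
clock: 6.3
ee_pos: [541.5, -87.5, 92.0]
tool_rot: [-0.113, 0.108, -0.698, 0.699]
ft_force: [-3.8, -1.3, 15.4]
width: 0.0
```

```bash
python3 - <<'E'
from h import *
s=state();im=snapshot("wrist")[:,:,::-1];cv2.imwrite("pics/w3.png",im)
print(s["clock"],s["ee_pos"],s["ft_force"],todelta(at(30,93),s))
E
```

```text
6.3 [541.49181901 -87.51809769  91.96411097] [-3.76189156 -1.28069397 15.42280396] [-0.01948596 -0.00068897  0.07593628]
```

View pics/w3.png

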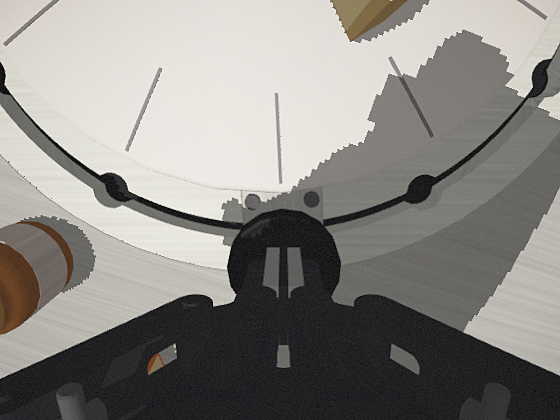

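The table turns with the button. The tip is still centred in the dish, the board lines have tilted, and 15 N at z≈92 means the plunger is on its stop. I continue along the arc.

>>> {"op": "send_rows", "data": {"plan": [{"dx":-0.0001,"dy":0.0015,"dz":0.002,"yaw":0.0,"gripper":0.0},{"dx":-0.0003,"dy":0.0015,"dz":0.005,"yaw":0.0,"gripper":0.0},{"dx":-0.0007,"dy":0.0015,"dz":0.009,"yaw":0.0,"gripper":0.0},{"dx":-0.0012,"dy":0.0015,"dz":0.0135,"yaw":0.0,"gripper":0.0},{"dx":-0.0019,"dy":0.0015,"dz":0.018,"yaw":0.0,"gripper":0.0},{"dx":-0.0026,"dy":0.0015,"dz":0.0225,"yaw":0.0,"gripper":0.0},{"dx":-0.0035,"dy":0.0015,"dz":0.0265,"yaw":0.0,"gripper":0.0},{"dx":-0.0045,"dy":0.0015,"dz":0.031,"yaw":0.0,"gripper":0.0},{"dx":-0.0056,"dy":0.0015,"dz":0.0355,"yaw":0.0,"gripper":0.0},{"dx":-0.0064,"dy":0.0015,"dz":0.0385,"yaw":0.0,"gripper":0.0}]}}

```text
clock: 7.35
ee_pos: [560.6, -122.5, 92.0]
tool_rot: [-0.114, 0.107, -0.698, 0.699]
ft_force: [-0.5, 1.5, 10.3]
width: -0.1
```

```bash
python3 - <<'E'
from h import *
s=state();im=snapshot("wrist")[:,:,::-1];cv2.imwrite("pics/w4.png",im)
print(s["clock"],s["ee_pos"],s["ft_force"],todelta(at(30,92),s),todelta(at(30,92,168),s))
E
```

```text
7.35 [ 560.63293439 -122.5005191    92.00404972] [-0.49791525  1.48236663 10.32580422] [-0.01206455  0.00026047  0.03675199] [-0.01380472  0.00027214  0.03576625]
```

View pics/w4.png

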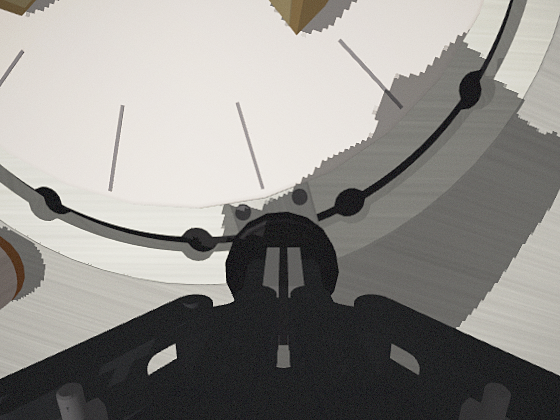

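>>> {"op": "send_rows", "data": {"plan": [{"dx":-0.001,"dy":0.002,"dz":0.004,"yaw":0.0,"gripper":0.0},{"dx":-0.0025,"dy":0.002,"dz":0.008,"yaw":0.0,"gripper":0.0},{"dx":-0.004,"dy":0.002,"dz":0.0125,"yaw":0.0,"gripper":0.0},{"dx":-0.0055,"dy":0.002,"dz":0.0165,"yaw":0.0,"gripper":0.0},{"dx":-0.0073,"dy":0.002,"dz":0.021,"yaw":0.0,"gripper":0.0},{"dx":-0.009,"dy":0.002,"dz":0.025,"yaw":0.0,"gripper":0.0},{"dx":-0.011,"dy":0.002,"dz":0.029,"yaw":0.0,"gripper":0.0},{"dx":-0.0125,"dy":0.002,"dz":0.0325,"yaw":0.0,"gripper":0.0},{"dx":-0.014,"dy":0.002,"dz":0.035,"yaw":0.0,"gripper":0.0},{"dx":-0.0142,"dy":0.002,"dz":0.0355,"yaw":0.0,"gripper":0.0}]}}

```text
clock: 8.4
ee_pos: [586.9, -152.6, 92.0]
tool_rot: [-0.115, 0.106, -0.697, 0.7]
ft_force: [0.5, 2.7, 12.7]
width: 0.0
```

```bash
python3 - <<'E'
from h import *
s=state();im=snapshot("wrist")[:,:,::-1];cv2.imwrite("pics/w5.png",im)
cv2.imwrite("pics/s5.png",cv2.resize(snapshot("side")[140:250,170:330,::-1],None,fx=4,fy=4,interpolation=cv2.INTER_CUBIC))
print(s["clock"],s["ee_pos"],s["ft_force"],todelta(at(30,92),s),np.degrees(np.arctan2(*(s["ee_pos"][:2]-C)[::-1]))+162.5)
E
```

```text
8.4 [ 586.87016893 -152.63788164   91.97432848] [ 0.5436967   2.73686358 12.69855368] [ 3.59221277e-03 -6.94491169e-05 -8.79375391e-06] 30.61084615888663
```

View pics/w5.png

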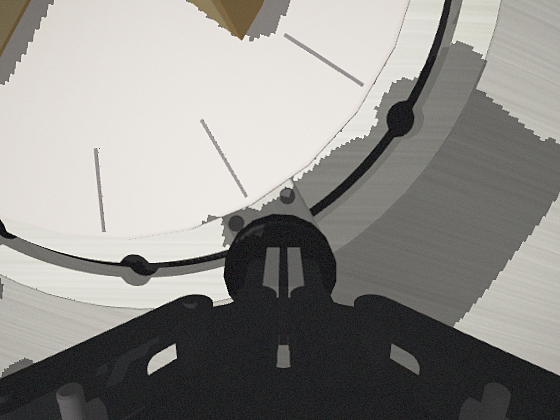

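View pics/s5.png

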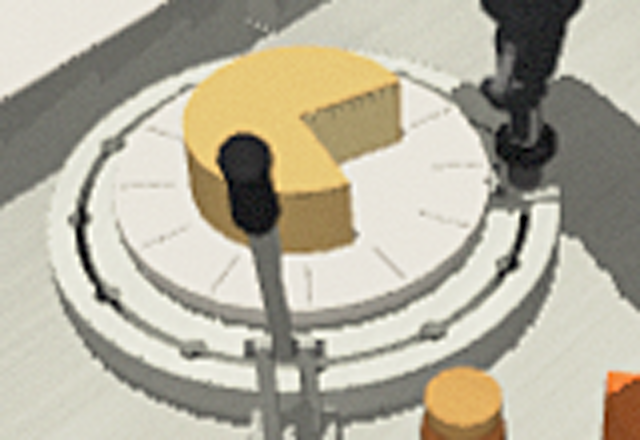

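```bash
python3 - <<'E'
from h import *
def ang(st,L):
    out=[]
    for a,b in L:
        P=plane("wrist",[a,b],71,st)[:,:2]; d=P[1]-P[0]; out.append(np.degrees(np.arctan2(d[1],d[0]))%360)
    return np.array(out)
s=state()
print((ang(s,[((96,149),(104,231)),((202,121),(246,196)),((286,35),(362,84))])).round(2))
s2=dict(s);s2["ee_pos"]=np.array([537.96,-79.03,102.13]);s2["tool_rot"]=np.array([.111,-.11,.699,-.698])
print((ang(s2,[((178,63),(140,138)),((285,93),(286,178)),((394,65),(430,140))])).round(2))
E
```

```text
[196.69 226.78 256.9 ]
[166.76 198.76 228.16]
```

The board lines read 196.7, 226.8 and 256.9°, against the targets 197.5, 227.5 and 257.5°. That is within about 0.7° (2 mm), so the spring-up will centre it. I let it up slowly, straight up.

>>> {"op": "send_rows", "data": {"plan": [{"dx":0.0,"dy":-0.002,"dz":0.0,"yaw":0.0,"gripper":0.0},{"dx":0.0,"dy":-0.004,"dz":0.0,"yaw":0.0,"gripper":0.0},{"dx":0.0,"dy":-0.006,"dz":0.0,"yaw":0.0,"gripper":0.0},{"dx":0.0,"dy":-0.008,"dz":0.0,"yaw":0.0,"gripper":0.0},{"dx":0.0,"dy":-0.01,"dz":0.0,"yaw":0.0,"gripper":0.0},{"dx":0.0,"dy":-0.012,"dz":0.0,"yaw":0.0,"gripper":0.0},{"dx":0.0,"dy":-0.014,"dz":0.0,"yaw":0.0,"gripper":0.0},{"dx":0.0,"dy":-0.017,"dz":0.0,"yaw":0.0,"gripper":0.0},{"dx":0.0,"dy":-0.021,"dz":0.0,"yaw":0.0,"gripper":0.0},{"dx":0.0,"dy":-0.025,"dz":0.0,"yaw":0.0,"gripper":0.0}]}}

```text
clock: 9.5
ee_pos: [586.5, -152.5, 117.3]
tool_rot: [-0.115, 0.106, -0.697, 0.7]
ft_force: [-0.2, 0.3, 0.3]
width: 0.3
```

>>> {"op": "send_rows", "data": {"plan": [{"dx":0.0,"dy":-0.005,"dz":0.0,"yaw":0.0,"gripper":0.0},{"dx":0.0,"dy":-0.015,"dz":0.0,"yaw":0.0,"gripper":0.0},{"dx":0.0,"dy":-0.03,"dz":0.0,"yaw":0.0,"gripper":0.0},{"dx":0.0,"dy":-0.05,"dz":0.0,"yaw":0.0,"gripper":0.0},{"dx":0.01,"dy":-0.07,"dz":0.01,"yaw":0.0,"gripper":0.0},{"dx":0.02,"dy":-0.09,"dz":0.03,"yaw":0.0,"gripper":0.0},{"dx":0.03,"dy":-0.105,"dz":0.05,"yaw":0.0,"gripper":0.0},{"dx":0.04,"dy":-0.11,"dz":0.07,"yaw":0.0,"gripper":0.0},{"dx":0.05,"dy":-0.11,"dz":0.08,"yaw":0.0,"gripper":0.0},{"dx":0.05,"dy":-0.11,"dz":0.08,"yaw":0.0,"gripper":0.0}]}}

```text
clock: 10.5
ee_pos: [561.3, -245.1, 227.2]
tool_rot: [-0.114, 0.105, -0.697, 0.7]
ft_force: [-0.4, 0.5, -0.8]
width: -0.2
```

```bash
python3 - <<'E'
from h import *
s=state();cv2.imwrite("pics/w6.png",snapshot("wrist")[:,:,::-1])
cv2.imwrite("pics/s6f.png",snapshot("side")[:,:,::-1]);cv2.imwrite("pics/t6f.png",snapshot("top")[:,:,::-1])
for n,(x0,y0,x1,y1) in (("top",(200,75,370,230)),("side",(170,140,330,250))):
    cv2.imwrite(f"pics/{n}6c.png",cv2.resize(cv2.imread(f"pics/{n[0]}6f.png")[y0:y1,x0:x1],None,fx=4,fy=4,interpolation=cv2.INTER_CUBIC))
print(s["clock"],s["ee_pos"],s["ft_force"])
for z in (92,96,106): print(z,proj("side",at(30,z)),proj("wrist",at(30,z),s))
E
```

```text
10.5 [ 561.31517731 -245.05552486  227.22369342] [-0.35149923  0.54376572 -0.77361189]
92 [[301.36354217 175.09692862]] [[176.13741253 133.46035598]]
96 [[301.40303159 174.0763144 ]] [[174.65190419 133.75854507]]
106 [[301.50246651 171.50632934]] [[170.74832418 134.54347977]]
```

View pics/top6c.png

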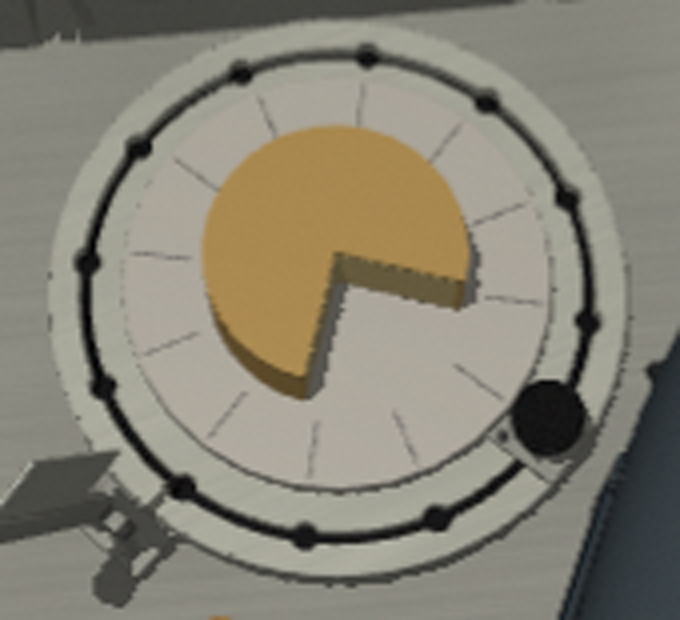

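View pics/side6c.png

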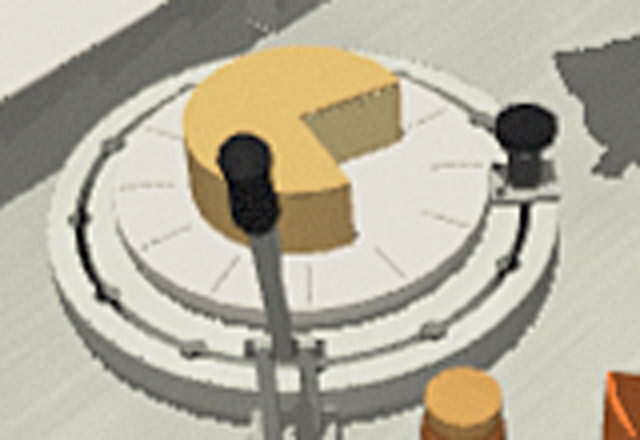

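View pics/w6.png

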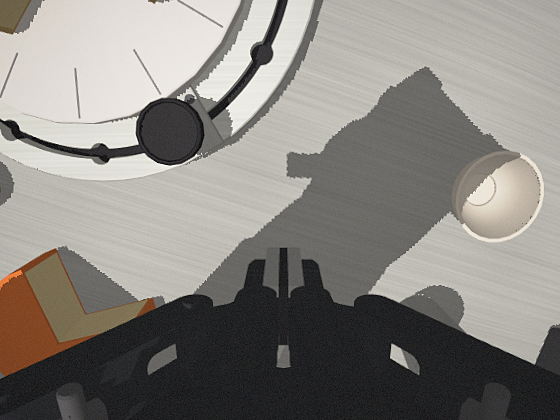

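```bash
python3 - <<'E'
from h import *
o=lambda p,b:np.array(p)/4+b-.4
print("side start: pred",proj("side",at(0,106)),"seen",o([510,203],[170,140]))
for z in (93,97,107):
  b=plane("top",o([548,417],[200,75]),z)[0,:2]-C; print(z,np.hypot(*b),np.degrees(np.arctan2(*b[::-1]))+162.5)
a,d=rays("top",o([548,417],[200,75]));e,f=rays("side",o([526,124],[170,140]));print(tri(a,d[0],e,f[0]))
# cheese outline circle, top
for n in ("top0","t6f"):
    im=cv2.imread(f"pics/{n}.png"); h=cv2.cvtColor(im,cv2.COLOR_BGR2HSV)
    m=((h[...,1]>110)&(h[...,2]>130)).astype(np.uint8); m[:75]=0;m[230:]=0;m[:,:240]=0;m[:,330:]=0
    c=max(cv2.findContours(m,0,cv2.CHAIN_APPROX_NONE)[0],key=cv2.contourArea)[:,0]
    P=plane("top",c,131)[:,:2]; P=P[np.abs(np.hypot(*(P-C-[0,0]).T)-85)<8]
    cc,r=circ(P);P=P[np.abs(np.hypot(*(P-cc).T)-r)<2];print(n,circ(P))
E
```

```text
side start: pred [[297.69009829 190.88487371]] seen [297.1  190.35]
93 168.29612375249138 30.671803866207625
97 168.61044913484173 30.30587312715886
107 169.42615394283115 29.397116022783706
(array([ 582.07579105, -151.15019503,  111.60022052]), np.float64(1.5993829028691284))
top0 (array([698.60566298, -25.96027299]), np.float64(81.96370633438917))
t6f (array([696.56343365, -27.01098283]), np.float64(82.92831505121195))
```

```bash
python3 -c "
from plant import order,state
print(order.hand_in(),state()['ft_force'],state()['clock'])"
```

```text
the job is handed in; nothing more can be done
the job is handed in; nothing more can be done
```

The portioner is indexed one portion on, and the job is handed in. I pressed the button onto its stop with the shut fingertips (15 N at most in my readings) and turned the table about 30° counter-clockwise. I let the plunger up over the next hole and moved the arm clear at about 10.5 s.

**Last checks:**
- **Plunger home:** the button is back at its sprung-up height. In the side view it is at row 170.6 against 171.5 predicted for fully up, and at the start it read 190.4 against 190.9. Triangulating the button from the top and side views gave 111.6 mm instead of 106 mm. That is looser than the 107.5 mm I got at the start, but still on the sprung-up side.
- **Table angle:** the button's position in the top view gives 29.4°. The board lines, measured just before release, were within about 0.7° of the target. Both are within measurement error of 30°.
- **Cheese:** it rode round with the board. Its fitted centre moved about 2 mm between the first and last pictures, which is about the accuracy of the fit, and I saw no shift on the board.
- **Surroundings:** wrist force was near zero after lifting off. I saw no sign that the arm touched the blade or moved anything else in the last pictures, but I did not measure every item.

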